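# Spin the strap clamp's wing nut home

### The arm

A 6-joint arm with a two-finger parallel gripper is mounted at the origin on the work surface. World frame = base frame: x ahead of the robot, y to its left, z up, the work surface at z = 0. Lengths are in mm, angles in degrees, forces in N, time in s.
With the tool pointing down it reaches from about 200 to 875 mm from the base axis. Payload 3.4 kg.
Tool frame: the origin (TCP) lies midway between the tips of the shut fingers; the grasp point (between the pads) lies 19 mm behind it (env.grip_point_offset is the distance from the TCP to the grasp point, in mm); z points along the fingers, y is the direction in which the jaws open and shut (so a half turn about z gives the same grasp; the last joint's range is limited). The gripper opens to 94 mm and grips with 3 to 60 N. Pads are 16 mm wide; open, the fingers measure 119 mm over their backs; the gripper's body (75 mm by 177 mm) begins 78 mm behind the grasp point.
Start: joints at [69.901, 15.808, 86.224, -0, 77.962, -6.933], TCP at [130.99, 559.917, 205.493] pointing down, gripper open.
Joint ranges: [-165.64, 165.64], [-43.16, 119.46], [12.63, 154.43], [-67.54, 247.53], [6.08, 155.33], [-154.97, 154.97]. Speed limits (degrees/s): [147.25, 147.25, 180, 180, 180, 180].

### API

Orientations are given as [roll, pitch, yaw] about the fixed x, y, z axes, in that order (R = Rz(yaw) Ry(pitch) Rx(roll)).
In Python, from cell import env gives the robot as it stands.
- The arm moves only by the shell command python3 -m inch 'ROWS' [FORCE]. ROWS is JSON, a list of rows, each a list of 5 numbers: the shift along the tool's x, y, z in mm, then the turn about the tool's z in rad, then the opening, from 0 (shut) to 1 (fully open). In form: [[tx, ty, tz, yaw, grip], ...]. A call has 1 to 20 rows; each row is the pose to reach, as a shift and turn from the pose commanded when the call began, along the tool's axes at that moment; what a row does not reach only later rows make up. A row lasts 1/10 s, in which the tool goes at most 50 mm and 8.59 degrees, less where a joint would pass 70% of its speed; a pose out of reach is approached as far as the arm can. A call with a gripper value outside its range is refused whole. The fingers move at their own pace and stop on an object; FORCE is the grip in N (left out, the last holds). Time passes only in rows, so rows that repeat a pose let the fingers close. It gives the time, the measured TCP pose, the force and the opening at its end, in the units of the state.
- env.read_state(): the state, without advancing time (a new reading comes with each control period).
- env.read_camera(name): name is "scene" or "top" or "wrist"; returns the picture (400x640x3 uint8, red, green, blue); there is no depth.
- env.camera_model(name): a dict with "mtx" (3x3 intrinsics, pixels), "k1" (the pictures are not rectified: a ray, as slopes to the right and down, at radius r is drawn at 1 + k1 r^2 times it, then the intrinsics apply), "eye" and "attitude" of the camera in the world. Camera axes: x right, y up, looking along -z (the intrinsics and any distortion apply to the point x, -y, -z); pixel columns grow to the right and rows downward; lengths in mm; the calibration is good to about 2 mm. A picture is of the moment at which its call begins: read the wrist's pose just before it. camera_model takes no time and is no camera call; for the wrist camera it gives the pose at the moment of the call.
- env.job_done(): hands the job in, once; it reports no verdict.
Trained networks look in the newest picture that a camera, given by its name, has taken for a name from the list of things; names that differ only in an ending like _2 or _b are one class to them, and where a whole thing is asked for, a point or a joint stands for the part that bears it (a point fixed in the world has none). Each returns a list of dicts, best first, with "p" (0 to 1); they miss things now and then, are a little off and sometimes report something else, mostly with a low value. They report only what shows in the picture. A call takes as long as a camera call.
- env.recognise(name, camera): "at" ([column, row] in pixels, amid what is visible of it).
The state is a dict: "time_s": time; "joint_positions": joint angles; "qd": joint speeds; "joint_efforts": joint torques, N m; "tcp_pos": TCP position; "eef_rot": TCP orientation; "ft_force": force on the tool from outside, world axes, zero at the start; "torque": the same for the moment, N m; "opening": finger opening in mm.
Only numpy, scipy, OpenCV 4.12 (cv2) and the standard library are available. Lean on these libraries where they do the work, as an engineer would, in place of code of your own. Each camera call takes 0.05 s, during which the arm holds its last target.

### The job

The brass wing nut of the strap clamp that holds the ring gear on its fixture plate is loose: push on its wings with a fingertip, clockwise seen from above, stroke after stroke, lifting the finger away from the nut between strokes, until it is fully home and will turn no further. Only push from one side at a time, never take the nut or a wing between the fingers, and leave the bearing ring, the pinion and the oil bottle where they stand.

Things in the scene. Friction and masses are not known exactly. Their poses are not given: they have to be found in the camera images.
- nut_turn (a joint): angle in rad the wing nut still has to turn clockwise (from above): 0 is fully home, at a hard stop; 7 to 10.5 at the start (6.28 is one turn). It falls as the nut is turned clockwise. Friction of 0.04 N m (about 1.5 N at the wing) keeps the nut where it is left. The wings lie along the fixture's x axis turned anticlockwise by this angle.
- wing_nut: brass wing nut, two equal wings, 70 mm span. Origin on its axis at its underside (62 mm above the bench when home; it sinks 4 mm per clockwise turn); z up, x along the wings. Round hub 31 mm across, 18 mm high; each wing an upright plate 6 to 7.5 mm thick, reaching 35 mm from the axis.
- nut_top (a point): point on the nut's axis level with the tops of its wings, 38 mm above its underside; the wings reach from here down 30 mm (the hub's top is 20 mm down). Axes as the nut's.
- fixture: clamping fixture, fixed; origin on the bench below the nut's axis, z up. In its frame: aluminium base plate x -85 to 155 mm, y +-65, 12 thick; dark ring gear 115 mm across at x 85, top at 47; blue strap 36 mm wide, x -36 to 50, top at 59; washer 34 mm across, top at 62; stud 15 mm across, up to 94.
- block_top (a point): centre of the top of the fixture's dark steel step block: 40 x 52 mm, 100 mm high, at x -78 to -38, y +-26 in the fixture's frame. It stands just outside the circle of the wings, so a finger cannot go round the nut on that side; all other sides are free.
- bearing_mid (a point): middle of a loose steel bearing ring lying flat, 62 mm across, 18 mm high; leave it alone
- pinion_mid (a point): middle (40 mm above the bench) of a loose dark steel pinion standing on its head, 60 mm across at the foot, 80 mm high; leave it alone
- oil_mid (a point): middle (85 mm above the bench) of a yellow oil bottle with a red cap, 64 mm across, 170 mm high; leave it alone

How it is judged:
By the outcome, as a careful person would: the job done as asked, in the order asked, and still so for the second after the job is handed in, with the robot touching nothing.
It also fails if it takes over 64 s, if anything falls off the work surface, if the arm or the gripper's body presses on something with over 40 N, if the wrist force passes 120 N, or if a joint passes its speed limit or range.

## Working session

There is one attempt and no reset: what is moved stays moved. The work goes in short steps, Python scripts to look and compute and a shell command to move; the robot and the scene stay as the last step left them, time stands still between calls to the robot, and variables do not carry over. Pictures are saved under pics/ and viewed, and the job is handed in when it is done.

```bash
ls; mkdir -p pics
python3 - <<'E'
from cell import env
import cv2
for c in ["scene","top","wrist"]:
    im=env.read_camera(c); cv2.imwrite(f"pics/{c}0.png",im[:,:,::-1])
    m=env.camera_model(c); print(c,m)
    if c!="wrist":
        for n in ["wing_nut","fixture","nut_top","block_top","bearing_mid","pinion_mid","oil_mid"]:
            r=env.recognise(n,c); print(n,[(x['at'],round(x['p'],2)) for x in r[:2]])
print(env.read_state())
E
```

```text
pics
scene {'mtx': array([[379.21229634,   0.        , 313.73945724],
       [  0.        , 379.21229634, 202.57783773],
       [  0.        ,   0.        ,   1.        ]]), 'k1': -0.048746208950256636, 'eye': array([1414.44725914,  352.98777811,  635.5207838 ]), 'attitude': array([ 56.24471494,   0.40958131, 107.26732849])}
wing_nut [([277.7, 174.3], 0.63)]
fixture [([270.7, 197.6], 0.56)]
nut_top [([280.7, 173.6], 0.63)]
block_top [([270.0, 196.0], 0.75)]
bearing_mid []
pinion_mid [([245.8, 173.7], 0.79), ([270.4, 197.1], 0.31)]
oil_mid [([278.8, 235.2], 0.91), ([275.8, 175.7], 0.52)]
top {'mtx': array([[403.59501564,   0.        , 317.80396126],
       [  0.        , 403.59501564, 205.17196306],
       [  0.        ,   0.        ,   1.        ]]), 'k1': -0.06210681920456688, 'eye': array([435.02217203, 133.88913405, 889.71630282]), 'attitude': array([ 1.33920175e+01, -8.44998409e-02, -9.08733732e+01])}
wing_nut [([403.0, 250.3], 0.46)]
fixture [([404.8, 244.2], 0.55)]
nut_top [([401.8, 257.3], 0.72)]
block_top [([404.1, 248.5], 0.95)]
bearing_mid [([329.5, 205.6], 0.61)]
pinion_mi
[... 353 characters left out ...]
.86417914e-02,  7.68385831e+01])}
{'time_s': 0.85, 'joint_positions': array([ 6.99018320e+01,  1.58057057e+01,  8.62229400e+01, -5.99751319e-04,
        7.79626973e+01, -6.93256458e+00]), 'qd': array([-0.05905563,  0.05391082,  0.08476851, -0.02752185,  0.01469606,
        0.07829832]), 'joint_efforts': array([-7.72622552e-04, -4.04422581e+01, -2.37495393e+01,  7.03422586e-02,
        2.46413774e-02, -8.67231620e-06]), 'tcp_pos': array([130.98772242, 559.92622007, 205.52523314]), 'eef_rot': array([1.79991477e+02, 1.62720275e-03, 1.66834522e+02]), 'ft_force': array([-0.29986355,  0.35729148,  0.37942544]), 'torque': array([-0.00079198, -0.00836386, -0.03661512]), 'opening': 94.10740471540684}
```

View pics/scene0.png

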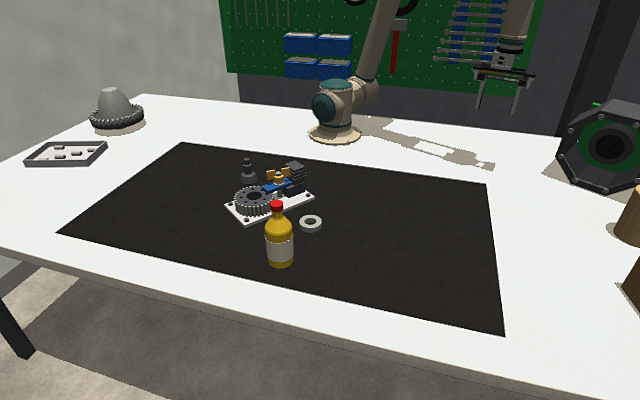

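View pics/top0.png

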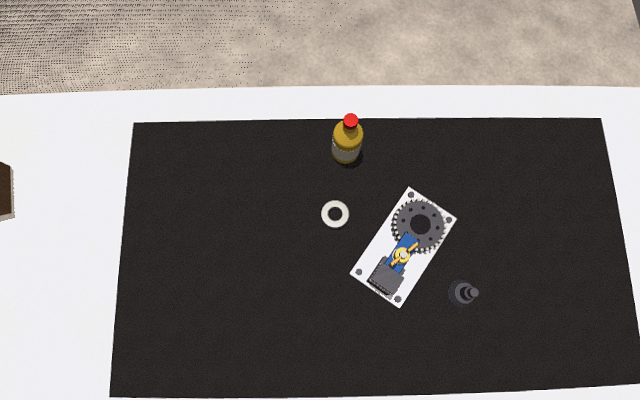

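Run:
```python
import cv2
a=cv2.imread('pics/top0.png')[180:340,320:520]
cv2.imwrite('pics/topc.png',cv2.resize(a,None,fx=3.9,fy=3.7,interpolation=cv2.INTER_CUBIC))
a=cv2.imread('pics/scene0.png')[120:270,180:380]
cv2.imwrite('pics/scc.png',cv2.resize(a,None,fx=4,fy=4,interpolation=cv2.INTER_CUBIC))
```

```text
(no output)
```

View pics/wrist0.png

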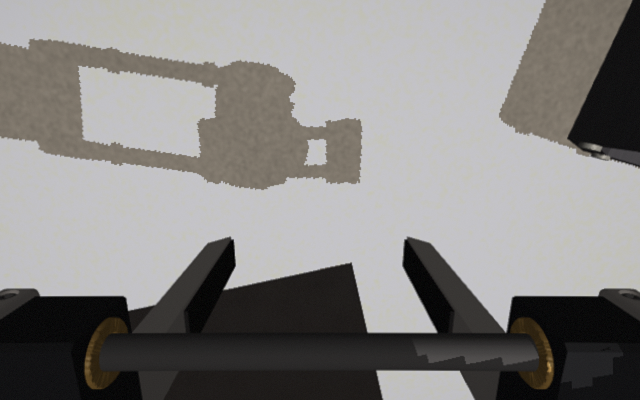

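View pics/topc.png

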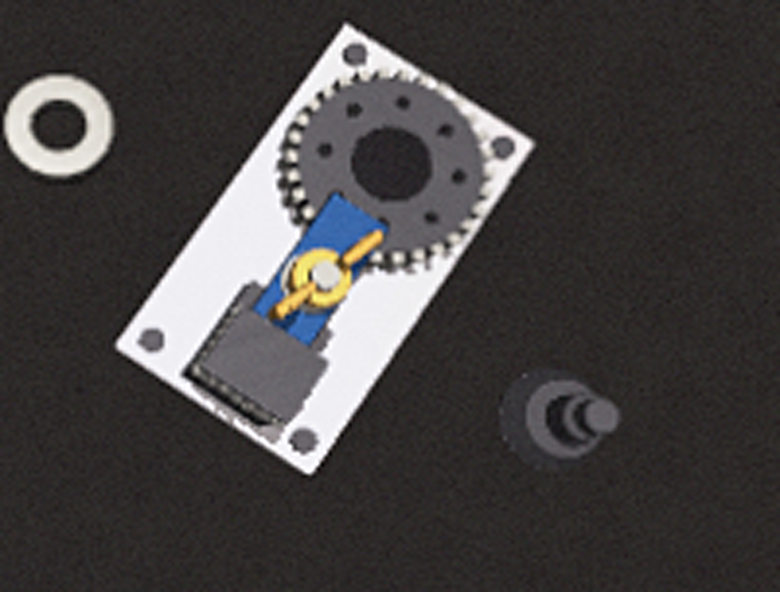

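View pics/scc.png

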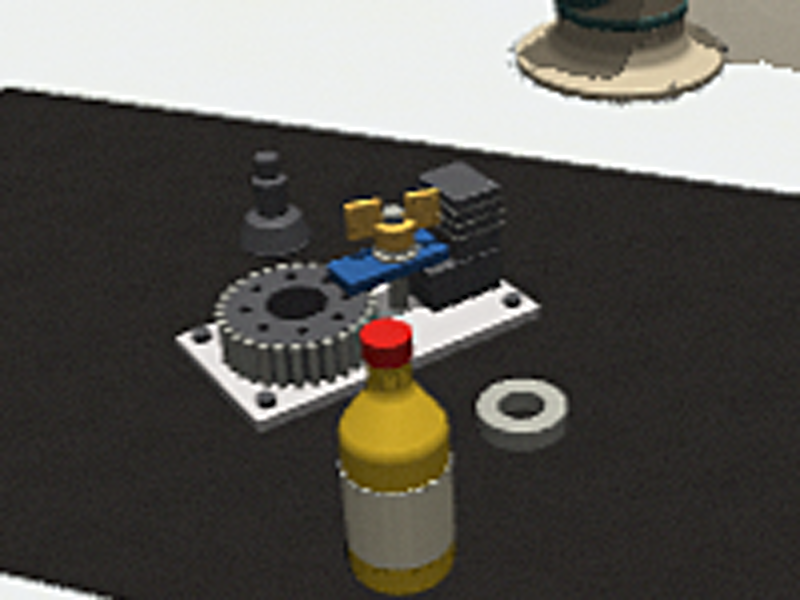

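```bash
cat > h.py <<'E'
import numpy as np, cv2
from scipy.spatial.transform import Rotation as Ro
from scipy.optimize import least_squares
def Rm(m): return Ro.from_euler('xyz',m['attitude'],degrees=True).as_matrix()
def proj(m,P):
    P=np.atleast_2d(P).astype(float); c=(P-m['eye'])@Rm(m)
    x=c[:,0]/-c[:,2]; y=-c[:,1]/-c[:,2]; s=1+m['k1']*(x*x+y*y)
    K=m['mtx']; return np.c_[K[0,0]*x*s+K[0,2],K[1,1]*y*s+K[1,2]]
def unproj(m,uv,z):
    K=m['mtx']; d=np.array([(uv[0]-K[0,2])/K[0,0],(uv[1]-K[1,2])/K[1,1]]); x=d.copy()
    for _ in range(20): x=d/(1+m['k1']*(x@x))
    r=Rm(m)@np.array([x[0],-x[1],-1]); e=m['eye']; return e+r*(z-e[2])/r[2]
def fix(f,P):  # f=(x,y,yaw rad)
    P=np.atleast_2d(P).astype(float);c,s=np.cos(f[2]),np.sin(f[2])
    return np.c_[f[0]+c*P[:,0]-s*P[:,1],f[1]+s*P[:,0]+c*P[:,1],P[:,2]]
E
python3 - <<'E'
from h import *
from cell import env
m=env.camera_model('top')
cr=np.array([(347,25),(535,145),(310,475),(117,347)])/[3.9,3.7]+[320,180]
# find labelling: image up= +x world? 
W=[unproj(m,p,12) for p in cr]; print(np.round(W,1))
a=(W[0]+W[1])/2; b=(W[2]+W[3])/2; u=(a-b)[:2]; print('len',np.linalg.norm(u),np.linalg.norm(W[0]-W[1]))
yaw=np.arctan2(u[1],u[0]); u/=np.linalg.norm(u); c=(a+b)[:2]/2; o=c-35*u
print('fix yaw',np.degrees(yaw),'origin',o)
# scene check
s=env.camera_model('scene')
f=(o[0],o[1],yaw)
print('scene proj stud',proj(s,fix(f,[[0,0,94]])),'blocktop',proj(s,fix(f,[[-58,0,100]])),'crop',(proj(s,fix(f,[[0,0,94],[-58,0,100],[155,-65,12],[155,65,12]]))-[180,120])*4)
print('top: stud crop',(proj(m,fix(f,[[0,0,94],[-58,0,100]]))-[320,180])*[3.9,3.7])
e=[unproj(m,np.array(p)/[3.9,3.7]+[320,180],104) for p in [(380,235),(277,313)]]
print(e, np.degrees(np.arctan2(*(e[0]-e[1])[[1,0]])))
for n,p in [('bear',(329.5+5,214)),('oilcap',(350,120)),('pin',(463,293))]:
    print(n,unproj(m,p,{'bear':18,'oilcap':170,'pin':40}[n]))
E
```

```text
[[ 683.8  -78.    12. ]
 [ 607.1 -181.6   12. ]
 [ 416.4  -40.4   12. ]
 [ 491.1   62.4   12. ]]
len 237.90347904341624 128.867668578577
fix yaw -36.29199443644387 origin [521.37136232 -38.69553658]
scene proj stud [[277.77678326 172.59139725]] blocktop [[294.17412051 165.08225727]] crop [[391.10713303 210.365589  ]
 [456.69648206 180.32902907]
 [173.36735203 335.23020895]
 [255.63152339 420.15739722]]
top: stud crop [[326.92178779 276.17178938]
 [266.39996308 365.30780593]]
[array([541.65294617, -64.80438113, 104.        ]), array([501.42562187, -10.37460683, 104.        ])] -53.533065556888744
bear [621.92759381  92.86509728  18.        ]
oilcap [774.96649566  65.2800379  170.        ]
pin [ 444.93737223 -169.6906303    40.        ]
```

```bash
python3 -m inch '[[-30,-27,0,0.04,0],[-65,-58,0,0.09,0],[-100,-90,0,0.13,0],[-135,-121,0,0.17,0],[-170,-152,0,0.22,0],[-205,-184,0,0.26,0],[-240,-215,0,0.31,0],[-275,-246,0,0.35,0],[-310,-278,0,0.4,0],[-345,-309,0,0.44,0],[-380,-340,0,0.48,0],[-415,-372,0,0.53,0],[-450,-403,0,0.57,0],[-485,-435,0,0.62,0],[-515,-461,0,0.66,0],[-540,-484,0,0.69,0],[-551,-494,0,0.703,0],[-551,-494,0,0.703,0],[-551,-494,0,0.703,0]]'
python3 - <<'E'
from h import *
from cell import env
m=env.camera_model('wrist');im=env.read_camera('wrist'); cv2.imwrite('pics/w1.png',im[:,:,::-1])
s=env.read_state(); print(s['tcp_pos'],s['eef_rot'],s['joint_positions'],s['time_s'],m)
for n in ['nut_top','block_top']: print(n,env.recognise(n,'wrist')[:1])
f=(521.4,-38.7,np.radians(-36.3))
print(proj(m,fix(f,[[0,0,94],[0,0,105.8],[-58,0,100],[155,65,12],[155,-65,12],[-85,-65,12],[-85,65,12]])))
E
```

```text
time_s: 2.75
tcp_pos: [554.0, -45.5, 205.3]
eef_rot: [-180.0, -0.1, 126.6]
ft_force: [0.0, -0.2, -0.6]
opening: 0.5
[553.86579649 -45.11563299 205.45270055] [-1.79993034e+02 -8.76455967e-02  1.26627623e+02] [-1.18684823e+01  1.41814688e+01  8.85218320e+01  5.41747803e-02
  7.73669595e+01 -4.85079911e+01] 2.8 {'mtx': array([[346.54996546,   0.        , 318.60429622],
       [  0.        , 346.54996546, 203.65416559],
       [  0.        ,   0.        ,   1.        ]]), 'k1': 0.014287865746638687, 'eye': array([507.5316566 ,  18.56181702, 384.20186557]), 'attitude': array([-15.57743598,   0.04057625,  36.58948581])}
nut_top [{'at': [293.9, 163.6], 'p': 0.68}]
block_top [{'at': [306.9, 166.4], 'p': 0.92}]
[[291.74492769 173.38617563]
 [290.65528067 176.05417543]
 [268.01870705 105.33593832]
 [390.93320417 268.83452646]
 [286.02561    297.78195961]
 [211.51943067  98.82253143]
 [333.03871102  58.7458859 ]]
```

View pics/w1.png

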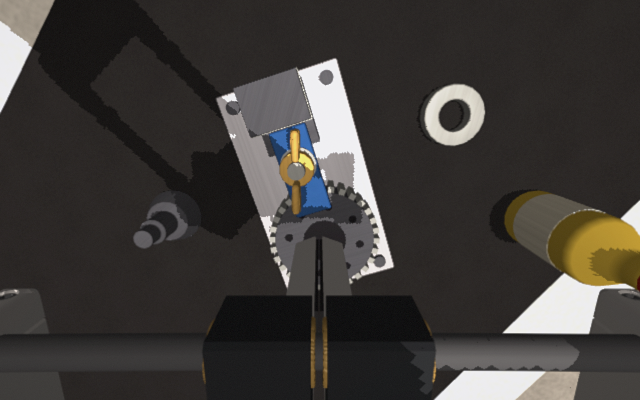

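Run:
```python
from h import *
a=cv2.imread('pics/w1.png')[45:275,200:400]
cv2.imwrite('pics/w1c.png',cv2.resize(a,None,fx=2.6*1.,fy=2.6,interpolation=cv2.INTER_CUBIC))
```

```text
(no output)
```

View pics/w1c.png

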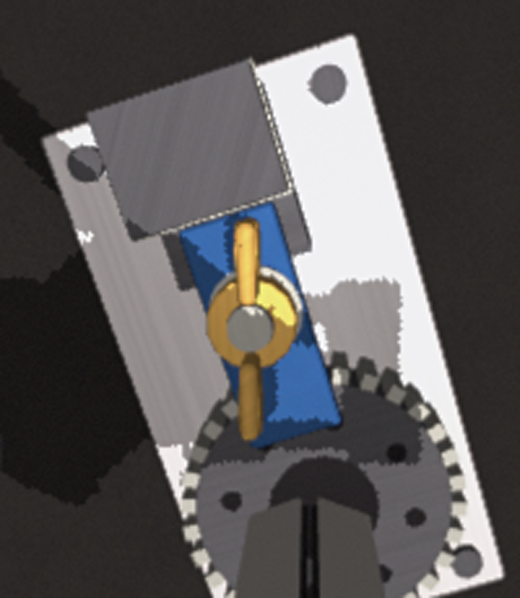

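Run:
```python
from h import *
m={'mtx':np.array([[346.55,0,318.604],[0,346.55,203.654],[0,0,1]]),'k1':.014288,'eye':np.array([507.53,18.56,384.2]),'attitude':np.array([-15.577,.0406,36.589])}
px=np.array([(251,328),(88,113),(250,60),(290,188),(135,238),(354,35),(503,577),(43,137)])/2.6+[200,45]
P=np.array([[0,0,94],[-78,-26,100],[-78,26,100],[-38,26,100],[-38,-26,100],[-85,65,12],[155,65,12],[-85,-65,12]])
r=least_squares(lambda f:(proj(m,fix(f,P))-px).ravel(),[521,-39,-.63]); print(r.x,np.degrees(r.x[2]));print(np.round(r.fun.reshape(-1,2),1))
def wing(v,z=105.5): return np.array([[v[0]+r.x[0],v[1]+r.x[1],z]])
e=[unproj(m,np.array(p)/2.6+[200,45],105) for p in [(246,224),(250,438)]]
print(e,np.degrees(np.arctan2(*(e[1]-e[0])[[1,0]])), (e[0]+e[1])/2)
print('stud', unproj(m,px[0],94))
```

```text
[523.77954237 -35.11069049  -0.6345406 ] -36.35649834672533
[[-0.   0.5]
 [-0.8 -0.6]
 [ 0.6 -1.1]
 [ 0.7  1.2]
 [-1.1  1.3]
 [ 1.1 -1.3]
 [ 0.9  0.9]
 [-1.1 -0.4]]
[array([503.12175005,  -7.61925699, 105.        ]), array([543.68762732, -62.22837342, 105.        ])] -53.39353026413425 [523.40468869 -34.92381521 105.        ]
stud [523.54608715 -34.71629236  94.        ]
```

```bash
python3 - <<'E'
from h import *
m={'mtx':np.array([[346.55,0,318.604],[0,346.55,203.654],[0,0,1]]),'k1':.014288,'eye':np.array([507.53,18.56,384.2]),'attitude':np.array([-15.577,.0406,36.589])}
print(proj(m,[553.87,-45.12,205.45]))
d=np.radians(126.6);x=np.array([np.cos(d),np.sin(d),0])
print(proj(m,np.array([553.87,-45.12,205.45])+8*x))
# target in tool frame
y=np.array([x[1],-x[0],0])
for n in [(523.6,-35),(522.5,-36.8)]:
    v=np.array([*n,0])-np.array([553.9,-45.2,0]); print(n,'nut in tool', v@x, v@y)
E
python3 - <<'E'
import cv2
a=cv2.imread('pics/w1.png')[210:300,270:370]
cv2.imwrite('pics/w1d.png',cv2.resize(a,None,fx=6,fy=6))
E
```

```text
[[317.48647907 253.60738041]]
[[317.47129328 240.19094672]]
(523.6, -35) nut in tool 26.2543519584075 -18.243875773641456
(522.5, -36.8) nut in tool 25.465127865525684 -20.200179771289807
```

View pics/w1d.png

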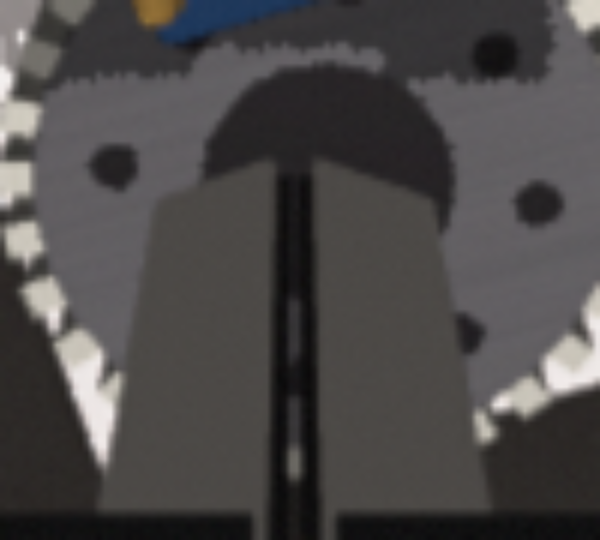

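```bash
python3 - <<'E'
from h import *
c=np.array([26.5,-16.5])
for i in range(0,36):
    a=.1*i; R=np.array([[np.cos(a),-np.sin(a)],[np.sin(a),np.cos(a)]]); print('[%.1f,%.1f,0,%.1f,0]'%(*(c-R@c),a),end=',\n' if i%5==0 else ',')
E
python3 -m inch '[[-1,1,30,0,0],[-1,1,65,0,0],[-1,1,95,0,0],[-1,1,110,0,0],[-1,1,117,0,0],[-1,1,117,0,0],[-1,1,117,0,0]]'
python3 - <<'E'
from h import *
from cell import env
im=env.read_camera('wrist'); cv2.imwrite('pics/w2.png',im[:,:,::-1])
E
```

```text
[0.0,0.0,0,0.0,0],
[-1.5,-2.7,0,0.1,0],[-2.7,-5.6,0,0.2,0],[-3.7,-8.6,0,0.3,0],[-4.3,-11.6,0,0.4,0],[-4.7,-14.7,0,0.5,0],
[-4.7,-17.8,0,0.6,0],[-4.4,-21.0,0,0.7,0],[-3.8,-24.0,0,0.8,0],[-2.9,-27.0,0,0.9,0],[-1.7,-29.9,0,1.0,0],
[-0.2,-32.6,0,1.1,0],[1.5,-35.2,0,1.2,0],[3.5,-37.6,0,1.3,0],[5.7,-39.8,0,1.4,0],[8.2,-41.8,0,1.5,0],
[10.8,-43.5,0,1.6,0],[13.6,-44.9,0,1.7,0],[16.5,-46.1,0,1.8,0],[19.5,-46.9,0,1.9,0],[22.5,-47.5,0,2.0,0],
[25.6,-47.7,0,2.1,0],[28.8,-47.6,0,2.2,0],[31.9,-47.3,0,2.3,0],[34.9,-46.6,0,2.4,0],[37.9,-45.6,0,2.5,0],
[40.7,-44.3,0,2.6,0],[43.4,-42.7,0,2.7,0],[45.9,-40.9,0,2.8,0],[48.3,-38.9,0,2.9,0],[50.4,-36.6,0,3.0,0],
[52.3,-34.1,0,3.1,0],[53.9,-31.4,0,3.2,0],[55.3,-28.6,0,3.3,0],[56.3,-25.7,0,3.4,0],[57.1,-22.7,0,3.5,0],
time_s: 3.6
tcp_pos: [557.0, -46.4, 89.5]
eef_rot: [179.9, 0.1, 126.6]
ft_force: [0.3, -0.4, 0.4]
opening: 0.7
```

View pics/w2.png

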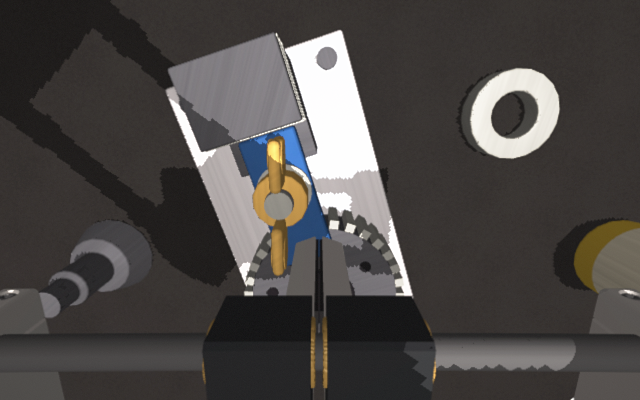

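```bash
python3 -m inch '[[1,-3,0,0,0],[1.8,-5.5,0,0,0],[0.3,-8.2,0,0.1,0],[-0.9,-11.1,0,0.2,0],[-1.9,-14.1,0,0.3,0],[-2.5,-17.1,0,0.4,0],[-2.9,-20.2,0,0.5,0],[-2.9,-23.3,0,0.6,0],[-2.6,-26.5,0,0.7,0],[-2,-29.5,0,0.8,0],[-1.1,-32.5,0,0.9,0],[0.1,-35.4,0,1,0]]'
python3 - <<'E'
from h import *
from cell import env
im=env.read_camera('wrist'); cv2.imwrite('pics/w3.png',im[:,:,::-1]);s=env.read_state();print(s['tcp_pos'],s['eef_rot'],s['ft_force'])
E
```

```text
time_s: 4.85
tcp_pos: [528.6, -68.1, 89.0]
eef_rot: [179.9, -0.0, 69.0]
ft_force: [1.8, -0.3, -0.5]
opening: 0.6
[528.01370603 -68.07292234  89.004019  ] [ 1.79906665e+02 -3.08173426e-02  6.88499326e+01] [ 1.48323403 -0.20756463  0.89337615]
```

View pics/w3.png

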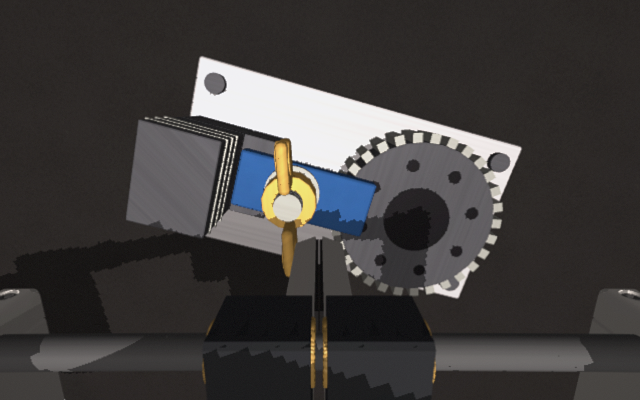

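```bash
python3 -m inch '[[-1.5,-2.7,0,0.1,0],[-2.7,-5.6,0,0.2,0],[-3.7,-8.6,0,0.3,0],[-4.3,-11.6,0,0.4,0],[-4.7,-14.7,0,0.5,0],[-4.7,-17.8,0,0.6,0],[-4.4,-21.0,0,0.7,0],[-3.8,-24.0,0,0.8,0],[-2.9,-27.0,0,0.9,0],[-1.7,-29.9,0,1.0,0],[-0.2,-32.6,0,1.1,0],[-0.2,-32.6,0,1.1,0],[-4,-31,0,1.1,0],[-7.3,-29,-3,1.1,0],[-7.3,-29,-25,1.1,0],[-7.3,-29,-45,1.1,0],[-7.3,-29,-50,1.1,0],[-7.3,-29,-50,1.1,0]]'
python3 - <<'E'
from h import *
from cell import env
m=env.camera_model('wrist');im=env.read_camera('wrist'); cv2.imwrite('pics/w4.png',im[:,:,::-1]);s=env.read_state();print(s['tcp_pos'],s['eef_rot'],s['ft_force'],s['joint_positions'],s['time_s'])
t=env.read_camera('top')[180:340,320:520]; cv2.imwrite('pics/t4.png',cv2.resize(t[:,:,::-1],None,fx=3.9,fy=3.7,interpolation=cv2.INTER_CUBIC))
print(m['eye'],m['attitude'])
E
```

```text
time_s: 6.7
tcp_pos: [498.8, -64.8, 139.2]
eef_rot: [180.0, -0.1, 6.3]
ft_force: [-0.4, -0.1, -0.4]
opening: 0.2
[498.08463706 -64.49411924 138.30376957] [-1.79994415e+02 -4.88518335e-03  6.25354201e+00] [-1.03018431  0.43176988 -0.26353091] [-1.53258919e+01  1.24009442e+01  1.01077835e+02  7.62126271e-03
  6.65187321e+01  6.84175293e+01] 6.75
[576.46801232 -54.83932987 318.11218291] [-15.50952901  -0.09904726 -83.73664743]
```

View pics/w4.png

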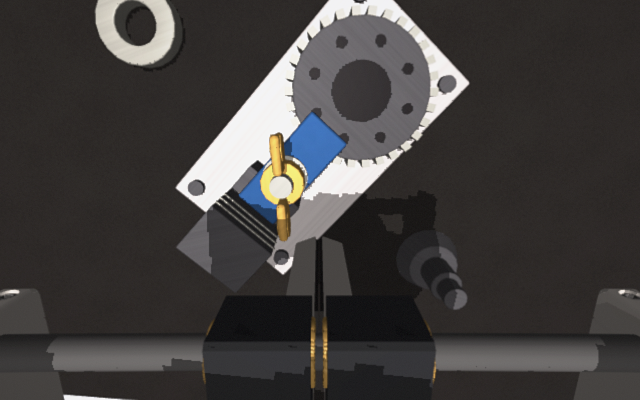

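```bash
python3 -m inch '[[5,-4,0,-0.14,0],[10,-8,0,-0.28,0],[15,-13,0,-0.42,0],[20,-17,0,-0.56,0],[25,-22,0,-0.7,0],[30,-26,0,-0.84,0],[35,-30,0,-0.98,0],[40,-34,0,-1.12,0],[45,-39,0,-1.26,0],[50,-43,0,-1.4,0],[54,-47,0,-1.54,0],[54,-47,0,-1.68,0],[54,-47,0,-1.82,0],[54,-47,0,-1.96,0],[54,-47,0,-2.1,0],[54,-47,0,-2.24,0],[54,-47,0,-2.38,0],[54,-47,0,-2.52,0],[54,-47,0,-2.66,0],[54,-47,0,-2.8,0]]'
cat > st.py <<'E'
from h import *
from cell import env
import sys
N=np.array([522.5,-36.8])
def st():
    s=env.read_state(); y=np.radians(s['eef_rot'][2]);p=s['tcp_pos'];x=np.array([np.cos(y),np.sin(y)]);yy=np.array([x[1],-x[0]])
    v=N-p[:2]; print('t',s['time_s'],'tcp',p.round(1),'yaw',s['eef_rot'][2].round(1),'c',(v@x).round(1),(v@yy).round(1),'phi if touching',(s['eef_rot'][2]-143.7).round(1),'F',s['ft_force'].round(1),'T',s['torque'].round(2),'j6',s['joint_positions'][5].round(1))
if __name__=='__main__':
    if len(sys.argv)>1:
        im=env.read_camera('wrist'); cv2.imwrite('pics/%s.png'%sys.argv[1],im[:,:,::-1])
    st()
E
python3 st.py
```

```text
time_s: 8.8
tcp_pos: [545.9, -11.7, 137.0]
eef_rot: [-180.0, -0.2, 167.0]
ft_force: [-0.6, -0.2, -0.2]
opening: 0.3
t 8.8 tcp [545.9 -11.7 137. ] yaw 167.0 c 17.1 -29.7 phi if touching 23.3 F [-0.6 -0.2 -0.2] T [-0.02  0.03 -0.02] j6 -85.5
```

```bash
python3 -m inch '[[-1,0,0,-0.14,0],[-1,0,0,-0.28,0],[-1,0,0,-0.34,0],[-1,0,15,-0.34,0],[-1,0,35,-0.34,0],[-1,0,45,-0.34,0],[-1,0,49,-0.34,0],[-1,0,49,-0.34,0]]'; python3 st.py w5
```

```text
time_s: 9.6
tcp_pos: [547.2, -11.9, 88.7]
eef_rot: [180.0, -0.1, -173.9]
ft_force: [-0.0, -0.6, 0.6]
opening: 0.3
t 9.65 tcp [547.8 -12.   89.4] yaw -173.9 c 27.8 -21.9 phi if touching -317.6 F [-0.2 -0.1  0.4] T [ 0.07  0.04 -0.01] j6 -104.7
```

View pics/w5.png

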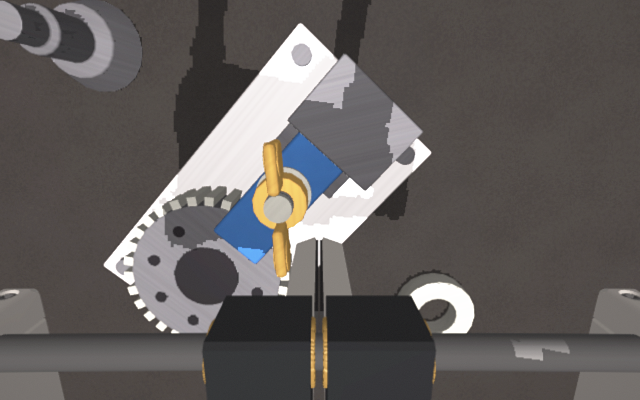

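```bash
python3 -m inch '[[0.7,-3,0,0,0],[1.3,-5.4,0,0,0],[-0.2,-8.1,0,0.1,0],[-1.4,-11,0,0.2,0],[-2.4,-14,0,0.3,0],[-3,-17,0,0.4,0],[-3.4,-20.1,0,0.5,0],[-3.4,-23.2,0,0.6,0],[-3.1,-26.4,0,0.7,0],[-2.5,-29.4,0,0.8,0],[-1.6,-32.4,0,0.9,0],[-0.4,-35.3,0,1,0],[1.1,-38,0,1.1,0],[2.8,-40.6,0,1.2,0],[4.8,-43,0,1.3,0],[7,-45.2,0,1.4,0],[9.5,-47.2,0,1.5,0],[12.1,-48.9,0,1.6,0]]'; python3 st.py w6
```

```text
time_s: 11.45
tcp_pos: [541.8, -62.2, 90.1]
eef_rot: [179.9, 0.0, 94.2]
ft_force: [1.9, 0.1, -1.5]
opening: 0.7
t 11.5 tcp [541.4 -62.4  90.1] yaw 94.1 c 26.9 -17.0 phi if touching -49.6 F [ 0.9  0.8 -0.1] T [ 0.04 -0.11 -0.03] j6 -18.0
```

View pics/w6.png

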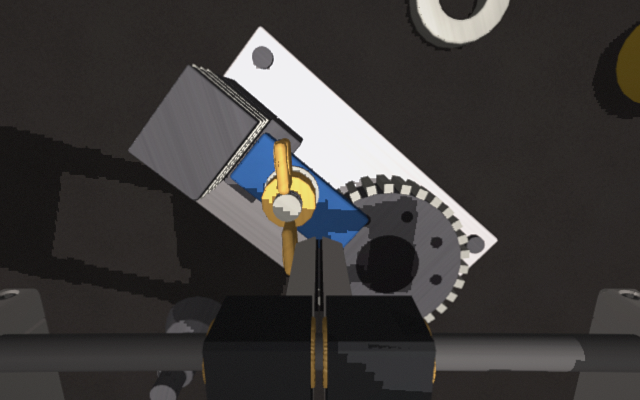

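```bash
python3 -m inch '[[-1.5,-2.7,1,0.1,0],[-2.7,-5.6,2,0.2,0],[-3.7,-8.6,2,0.3,0],[-4.3,-11.6,2,0.4,0],[-4.7,-14.7,2,0.5,0],[-4.7,-17.8,2,0.6,0],[-4.4,-21.0,2,0.7,0],[-3.8,-24.0,2,0.8,0],[-2.9,-27.0,2,0.9,0],[-1.7,-29.9,2,1.0,0],[-0.2,-32.6,2,1.1,0],[1.5,-35.2,2,1.2,0],[3.5,-37.6,2,1.3,0],[5.7,-39.8,2,1.4,0],[8.2,-41.8,2,1.5,0],[8.2,-41.8,2,1.5,0],[4,-41.5,2,1.5,0],[0.2,-41.2,-2,1.5,0],[0.2,-41.2,-25,1.5,0],[0.2,-41.2,-50,1.5,0]]'; python3 st.py w7
```

```text
time_s: 13.5
tcp_pos: [499.4, -65.2, 139.7]
eef_rot: [-179.9, 0.1, 8.6]
ft_force: [-0.0, -0.2, -0.1]
opening: 0.7
t 13.55 tcp [502.7 -66.  144.2] yaw 8.6 c 24.0 -25.9 phi if touching -135.1 F [ 1.2 -1.4  2.6] T [-0.01  0.04  0.  ] j6 66.1
```

View pics/w7.png

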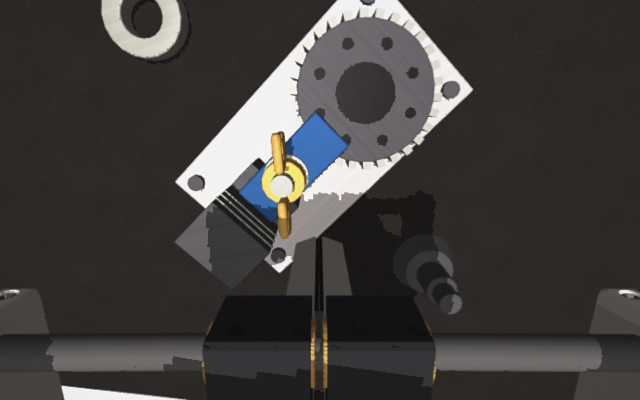

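```bash
python3 -m inch '[[5,-4,0,-0.14,0],[10,-8,0,-0.28,0],[15,-13,0,-0.42,0],[20,-17,0,-0.56,0],[25,-22,0,-0.7,0],[30,-26,0,-0.84,0],[35,-30,0,-0.98,0],[40,-34,0,-1.12,0],[45,-39,0,-1.26,0],[50,-43,0,-1.4,0],[53,-47,0,-1.54,0],[53,-47,0,-1.68,0],[53,-47,0,-1.82,0],[53,-47,0,-1.96,0],[53,-47,0,-2.1,0],[53,-47,0,-2.24,0],[53,-47,0,-2.38,0],[53,-47,0,-2.52,0],[53,-47,0,-2.66,0],[53,-47,0,-2.8,0]]'; python3 st.py
```

```text
time_s: 15.55
tcp_pos: [545.5, -10.9, 139.4]
eef_rot: [180.0, 0.0, 169.3]
ft_force: [-0.1, -0.9, -0.1]
opening: 0.5
t 15.55 tcp [545.5 -10.9 139.4] yaw 169.3 c 17.9 -29.7 phi if touching 25.6 F [-0.1 -0.9 -0.1] T [-0.01  0.02  0.02] j6 -87.8
```

```bash
python3 -m inch '[[0,0,0,-0.14,0],[0,0,0,-0.28,0],[0,0,0,-0.34,0],[0,0,15,-0.34,0],[0,0,35,-0.34,0],[0,0,48,-0.34,0],[0,0,52,-0.34,0],[0,0,52,-0.34,0]]'; python3 st.py w8
```

```text
time_s: 16.35
tcp_pos: [545.1, -10.8, 87.0]
eef_rot: [180.0, -0.1, -171.5]
ft_force: [0.1, -0.5, 0.4]
opening: 0.4
t 16.4 tcp [545.6 -10.8  87.6] yaw -171.6 c 26.7 -22.3 phi if touching -315.3 F [0.2 0.7 0.6] T [ 0.05 -0.01 -0.03] j6 -106.9
```

View pics/w8.png

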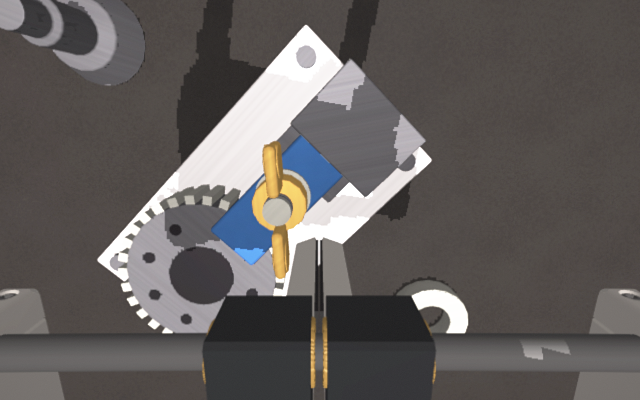

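```bash
python3 -m inch '[[0,-3,0,0,0],[0.2,-5.6,0,0,0],[-1.3,-8.3,0,0.1,0],[-2.5,-11.2,0,0.2,0],[-3.5,-14.2,0,0.3,0],[-4.1,-17.2,0,0.4,0],[-4.5,-20.3,0,0.5,0],[-4.5,-23.4,0,0.6,0],[-4.2,-26.6,0,0.7,0],[-3.6,-29.6,0,0.8,0],[-2.7,-32.6,0,0.9,0],[-1.5,-35.5,0,1,0],[0,-38.2,0,1.1,0],[1.7,-40.8,0,1.2,0],[3.7,-43.2,0,1.3,0],[5.9,-45.4,0,1.4,0],[8.4,-47.4,0,1.5,0],[11,-49.1,0,1.6,0]]'; python3 st.py w9
```

```text
time_s: 18.2
tcp_pos: [542.6, -61.1, 88.1]
eef_rot: [179.9, 0.0, 96.5]
ft_force: [1.9, 1.2, -0.5]
opening: 0.7
t 18.25 tcp [542.2 -61.3  88.1] yaw 96.4 c 26.5 -16.8 phi if touching -47.3 F [ 0.8  0.1 -0.5] T [ 0.08 -0.09 -0.04] j6 -20.1
```

View pics/w9.png

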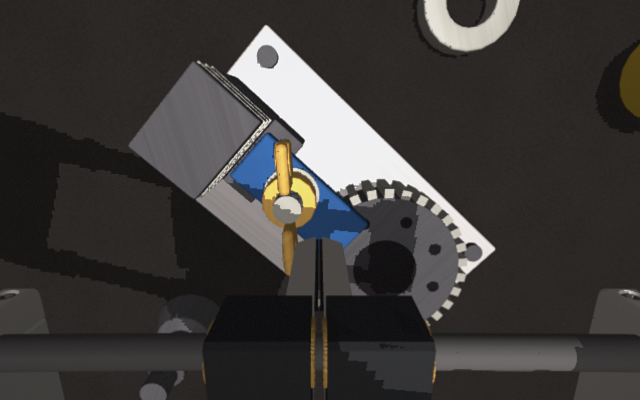

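```bash
python3 -m inch '[[-1.5,-2.7,1,0.1,0],[-2.7,-5.6,1,0.2,0],[-3.7,-8.6,1,0.3,0],[-4.3,-11.6,1,0.4,0],[-4.7,-14.7,1,0.5,0],[-4.7,-17.8,1,0.6,0],[-4.4,-21.0,1,0.7,0],[-3.8,-24.0,1,0.8,0],[-2.9,-27.0,1,0.9,0],[-1.7,-29.9,1,1.0,0],[-0.2,-32.6,1,1.1,0],[1.5,-35.2,1,1.2,0],[3.5,-37.6,1,1.3,0],[5.7,-39.8,1,1.4,0],[8.2,-41.8,1,1.5,0],[8.2,-41.8,1,1.5,0],[4,-41.5,1,1.5,0],[0.2,-41.2,-2,1.5,0],[0.2,-41.2,-25,1.5,0],[0.2,-41.2,-50,1.5,0]]'; python3 st.py w10
```

```text
time_s: 20.25
tcp_pos: [500.1, -65.7, 137.5]
eef_rot: [-179.9, 0.1, 10.9]
ft_force: [0.4, 0.5, 0.3]
opening: 0.4
t 20.3 tcp [503.3 -66.5 142. ] yaw 10.9 c 24.4 -25.6 phi if touching -132.8 F [ 1.8 -0.9  2.4] T [-0.08  0.07 -0.01] j6 63.7
```

View pics/w10.png

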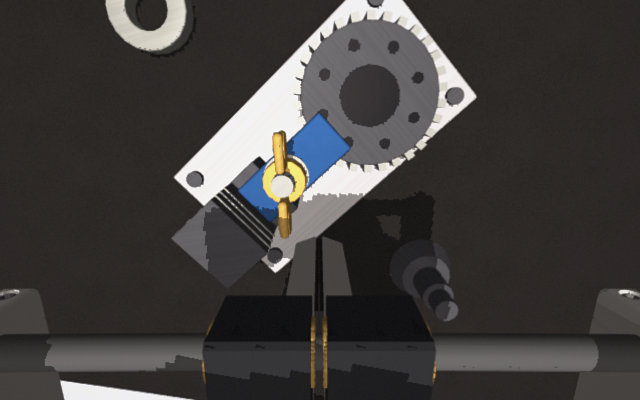

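```bash
python3 -m inch '[[5,-4,0,-0.14,0],[10,-8,0,-0.28,0],[15,-13,0,-0.42,0],[20,-17,0,-0.56,0],[25,-22,0,-0.7,0],[30,-26,0,-0.84,0],[35,-30,0,-0.98,0],[40,-34,0,-1.12,0],[45,-39,0,-1.26,0],[50,-43,0,-1.4,0],[53,-47,0,-1.54,0],[53,-47,0,-1.68,0],[53,-47,0,-1.82,0],[53,-47,0,-1.96,0],[53,-47,0,-2.1,0],[53,-47,0,-2.24,0],[53,-47,0,-2.38,0],[53,-47,0,-2.52,0],[53,-47,0,-2.66,0],[53,-47,0,-2.8,0]]'; python3 -m inch '[[0,0,0,-0.14,0],[0,0,0,-0.28,0],[0,0,0,-0.34,0],[0,0,15,-0.34,0],[0,0,35,-0.34,0],[0,0,46,-0.34,0],[0,0,50,-0.34,0],[0,0,50,-0.34,0]]'; python3 st.py w11
```

```text
time_s: 22.3
tcp_pos: [544.0, -9.6, 137.3]
eef_rot: [180.0, -0.0, 171.6]
ft_force: [-0.2, -0.3, -0.4]
opening: 0.4
time_s: 23.1
tcp_pos: [543.7, -9.4, 87.0]
eef_rot: [180.0, -0.1, -169.3]
ft_force: [-0.4, 0.4, 0.9]
opening: 0.5
t 23.15 tcp [544.2  -9.5  87.6] yaw -169.3 c 26.4 -22.8 phi if touching -313.0 F [ 0.3 -1.6  0. ] T [ 0.01  0.05 -0.01] j6 -109.1
```

View pics/w11.png

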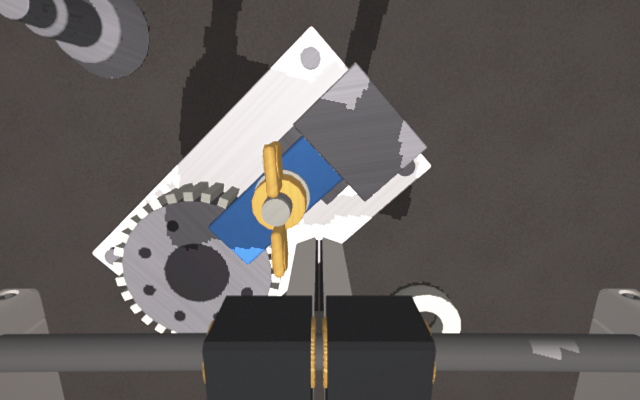

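```bash
python3 -m inch '[[0,-3,0,0,0],[0,-6.2,0,0,0],[-1.5,-8.9,0,0.1,0],[-2.7,-11.8,0,0.2,0],[-3.7,-14.8,0,0.3,0],[-4.3,-17.8,0,0.4,0],[-4.7,-20.9,0,0.5,0],[-4.7,-24,0,0.6,0],[-4.7,-24,0,0.6,0]]'; python3 st.py
```

```text
time_s: 24.05
tcp_pos: [553.5, -32.3, 87.9]
eef_rot: [180.0, 0.1, 156.3]
ft_force: [0.5, -0.1, 0.4]
opening: 0.4
t 24.05 tcp [553.5 -32.3  87.9] yaw 156.3 c 26.6 -16.6 phi if touching 12.6 F [ 0.5 -0.1  0.4] T [ 0.07 -0.06  0.02] j6 -76.9
```

```bash
python3 -m inch '[[-0.4,-0.7,0,0.025,0],[-0.8,-1.3,0,0.05,0],[-1.1,-2,0,0.075,0],[-1.5,-2.7,0,0.1,0],[-1.5,-2.7,0,0.1,0]]'; python3 st.py
python3 -m inch '[[-0.4,-0.7,0,0.025,0],[-0.8,-1.3,0,0.05,0],[-0.8,-1.3,0,0.05,0]]'; python3 st.py w12
```

```text
time_s: 24.55
tcp_pos: [553.6, -35.2, 87.6]
eef_rot: [180.0, 0.0, 150.6]
ft_force: [1.2, 0.9, 1.1]
opening: 0.5
t 24.55 tcp [553.6 -35.2  87.6] yaw 150.6 c 26.3 -16.6 phi if touching 6.9 F [1.2 0.9 1.1] T [ 0.09 -0.15  0.09] j6 -71.4
time_s: 24.85
tcp_pos: [553.4, -36.8, 87.5]
eef_rot: [180.0, 0.0, 147.7]
ft_force: [1.8, 0.3, 1.0]
opening: -0.1
t 24.9 tcp [553.4 -36.7  87.4] yaw 147.7 c 26.1 -16.5 phi if touching 4.0 F [1.4 1.  1.8] T [ 0.13 -0.23  0.01] j6 -68.7
```

View pics/w12.png

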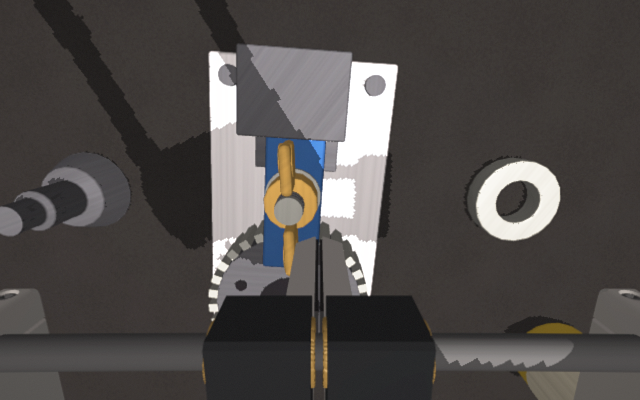

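```bash
python3 -m inch '[[-0.4,-0.7,0,0.025,0],[-0.8,-1.3,0,0.05,0],[-0.8,-1.3,0,0.05,0]]'; python3 st.py
python3 -m inch '[[-0.4,-0.7,0,0.025,0],[-0.4,-0.7,0,0.025,0]]'; python3 st.py
```

```text
time_s: 25.2
tcp_pos: [553.3, -38.2, 87.4]
eef_rot: [-180.0, -0.0, 144.8]
ft_force: [1.0, 1.2, 0.9]
opening: 0.5
t 25.2 tcp [553.3 -38.2  87.4] yaw 144.8 c 26.0 -16.5 phi if touching 1.1 F [1.  1.2 0.9] T [ 0.08 -0.2  -0.01] j6 -66.0
time_s: 25.4
tcp_pos: [553.2, -39.0, 87.4]
eef_rot: [-180.0, -0.0, 143.4]
ft_force: [0.5, 0.9, -0.5]
opening: 0.7
t 25.4 tcp [553.2 -39.   87.4] yaw 143.4 c 26.0 -16.5 phi if touching -0.3 F [ 0.5  0.9 -0.5] T [ 0.02 -0.25  0.02] j6 -64.6
```

```bash
python3 -m inch '[[-0.4,-0.7,0,0.025,0],[-0.4,-0.7,0,0.025,0]]'; python3 st.py
python3 -m inch '[[-0.4,-0.7,0,0.025,0],[-0.4,-0.7,0,0.025,0]]'; python3 st.py;python3 -m inch '[[-0.4,-0.7,0,0.025,0],[-0.4,-0.7,0,0.025,0]]'; python3 st.py w13
```

```text
time_s: 25.6
tcp_pos: [553.3, -39.6, 87.4]
eef_rot: [180.0, -0.0, 142.0]
ft_force: [1.0, 1.6, 0.9]
opening: 0.8
t 25.6 tcp [553.3 -39.6  87.4] yaw 142.0 c 26.0 -16.7 phi if touching -1.7 F [1.  1.6 0.9] T [ 0.21 -0.26  0.01] j6 -63.3
time_s: 25.8
tcp_pos: [553.4, -40.0, 87.5]
eef_rot: [179.9, -0.0, 140.5]
ft_force: [2.9, 3.9, 0.0]
opening: 0.8
t 25.8 tcp [553.4 -40.   87.5] yaw 140.5 c 25.9 -17.2 phi if touching -3.2 F [2.9 3.9 0. ] T [ 0.51 -0.48  0.  ] j6 -61.9
time_s: 26.0
tcp_pos: [553.6, -40.3, 87.5]
eef_rot: [179.9, -0.0, 139.1]
ft_force: [3.5, 5.0, -0.2]
opening: 0.2
t 26.05 tcp [553.7 -40.3  87.5] yaw 139.1 c 25.8 -17.8 phi if touching -4.6 F [ 3.7  4.7 -0.7] T [ 0.86 -0.63  0.03] j6 -60.6
```

View pics/w13.png

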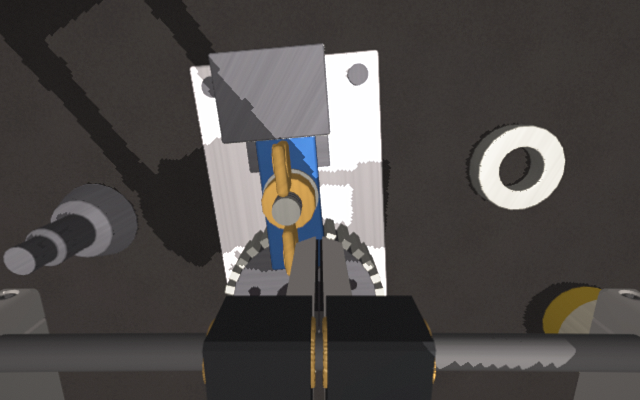

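```bash
python3 -m inch '[[0,-1,0,0,0],[0,-2,0,0,0],[0,-2,0,0,0],[0,-2,0,0,0]]'; python3 st.py
python3 -m inch '[[0,3,0,0,0],[0,8,0,0,0],[0,10,0,0,0],[0,10,-20,0,0],[0,10,-50,0,0],[0,10,-80,0,0],[0,10,-100,0,0],[0,10,-100,0,0]]'; python3 st.py w14
python3 - <<'E'
from h import *
from cell import env
t=env.read_camera('top'); cv2.imwrite('pics/t14.png',t[:,:,::-1])
E
```

```text
time_s: 26.45
tcp_pos: [553.4, -40.7, 87.7]
eef_rot: [179.7, 0.0, 139.0]
ft_force: [5.2, 8.3, -1.1]
opening: 0.7
t 26.45 tcp [553.4 -40.7  87.7] yaw 139.0 c 25.8 -17.3 phi if touching -4.7 F [ 5.2  8.3 -1.1] T [ 1.41 -1.    0.04] j6 -60.8
time_s: 27.25
tcp_pos: [559.6, -36.2, 190.3]
eef_rot: [179.9, 0.3, 139.1]
ft_force: [0.8, 0.4, -0.9]
opening: 0.4
t 27.3 tcp [558.4 -35.9 188.3] yaw 139.1 c 26.5 -24.2 phi if touching -4.6 F [-0.3 -1.2 -0.8] T [-0.04  0.04 -0.  ] j6 -59.9
```

View pics/w14.png

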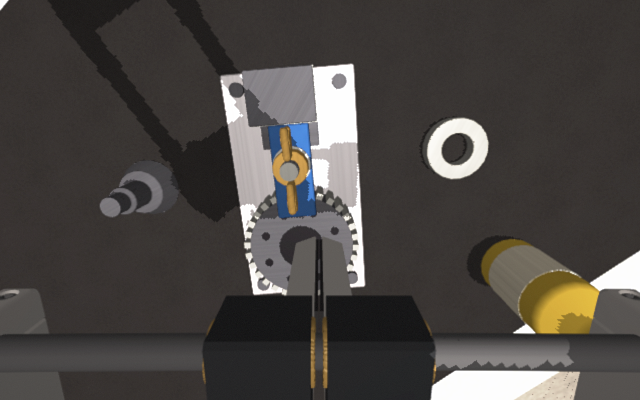

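View pics/t14.png

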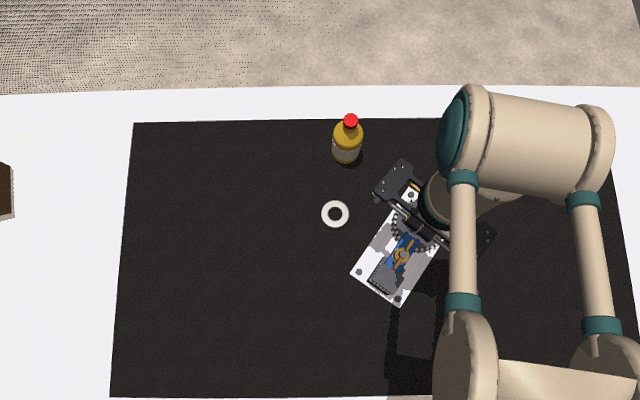

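Run:
```python
from h import *
from cell import env
m=env.camera_model('wrist')
im=env.read_camera('wrist'); cv2.imwrite('pics/w15.png',im[:,:,::-1])
a=im[50:300,210:380,::-1]; cv2.imwrite('pics/w15c.png',cv2.resize(a,None,fx=2.4*1.,fy=2.4,interpolation=cv2.INTER_CUBIC))
np.save('m15.npy',m,allow_pickle=True); print(env.read_state()['time_s'])
```

```text
27.4
```

View pics/w15c.png

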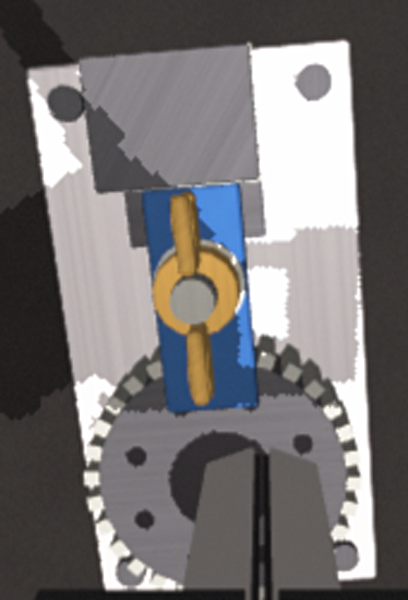

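Run:
```python
from h import *
m=np.load('m15.npy',allow_pickle=True).item()
q=lambda p:np.array(p)/2.4+[210,50]
px=np.array([q(p) for p in [(193,298),(80,60),(250,45),(258,177),(97,192),(348,41),(28,68),(375,578)]])
P=np.array([[0,0,94],[-78,-26,100],[-78,26,100],[-38,26,100],[-38,-26,100],[-85,65,12],[-85,-65,12],[155,65,12]])
r=least_squares(lambda f:(proj(m,fix(f,P))-px).ravel(),[521,-39,-.63]); print(r.x,np.degrees(r.x[2]));print(np.round(r.fun.reshape(-1,2),1))
e=[unproj(m,q(p),99) for p in [(181,196),(202,402)]]
print(np.degrees(np.arctan2(*(e[1]-e[0])[[1,0]])))
# strap edges direction
for A,B in [((145,192),(170,410)),((240,185),(257,408))]:
    a,b=unproj(m,q(A),59),unproj(m,q(B),59);print('strap',np.degrees(np.arctan2(*(b-a)[[1,0]])))
```

```text
[523.52225861 -35.20505066  -0.63321806] -36.28072218558651
[[-0.3  1.8]
 [-0.9 -1.1]
 [ 0.3 -1. ]
 [ 1.4  1.2]
 [-0.5  0.5]
 [ 0.9 -0.8]
 [-1.1 -0.5]
 [ 0.3  0.3]]
-36.39490382017356
strap -36.318087692141845
strap -36.77250651018255
```

```bash
python3 -c "
from cell import env
print(env.job_done())"
```

```text
the job is handed in; nothing more can be done
None
```

The wing nut is fully home, and I handed the job in at about 27.4 s of the 64 s allowed.

I estimated the start angle from the cameras at about 9.1 rad. I then pushed one wing at a time with the shut fingertip in four clockwise strokes of about 120°, 182°, 182° and 48°, backing off and lifting clear after each.

**Hard stop:** at the end, three further small push steps raised the horizontal wrist force from about 2 N to 10 N. The fingertip moved only about 1 mm, so the nut had stopped turning.

**Wing alignment:** the last wrist picture puts the wings at -36.4° and the fixture's x axis at -36.3°. They agree to about 0.1°, which matches the home position.

**Loose parts:** the bearing ring and the oil bottle stand where they were in the top camera's first picture. In the last top picture the pinion was hidden by the arm, but the wrist camera shows it standing upright. I did not measure its position again.

**Disagreement:** the top and wrist cameras differed by about 4 mm on the nut's position. I used a point about midway, and the pushes worked from it. The recogniser also reported no bearing ring in the scene picture and found some wrong things with low confidence, so I picked positions from the pictures by eye.

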